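# Lock the takings box with the snap hook

### The job

Shut the lid of the green takings box so that its steel eye comes up through the slot. Then take the snap hook with the red handle, press its brass gate against one upright leg of that eye until the leg passes and the gate springs shut behind it, and leave the hook lying flat on the shut lid, locked on the eye. Do not push the curd wheel, ink bottle or tape roll about.

Things in the scene. Friction and masses are not known exactly. Their poses are not given: they have to be found in the camera images.
- box: Green takings box, fixed to the table, 160 mm deep (x) by 190 mm wide (y), yaw varies. Origin: centre of its underside; x points from its front (robot side) to its hinge side, z up. Rim 64 mm high; top of the shut lid at 72 mm, flat save for the eye.
- lid (a joint): Lid angle, rad: 0 shut, grows as the front edge lifts (up to 1.2). Hinge line at box x = +80 mm, z = 64 mm, along box y. The lid is 8 mm thick and reaches 164 mm from the hinge, a 60 mm wide steel lip 10 mm further; slot for the eye 132 mm from the hinge. Stiff hinge (0.34 N m friction): it stays where left; a few newtons straight down on its upper face shut it.
- lid_press (a point): Point on the upper face of the lid, in the middle of its width, 100 mm from the hinge; moves with the lid. A good place to press, though a straight downward press slides on the lid a little.
- eye (a point): Centre of the steel eye: a fixed upright staple of 9 mm round bar near the box's front edge, at box x = -52 mm, in the plane of box y and z. Two upright legs, centres 48 mm apart along box y, joined by a bar on top (underside 26 mm, top 36 mm above the shut lid's top). This point is 13 mm above the shut lid's top. With the lid shut the eye stands up through the slot.
- leg_left (a point): Point on the centre line of the eye's left leg (box y = +24 mm), 13 mm above the top of the shut lid. The leg is vertical, 9 mm in diameter.
- leg_right (a point): The same on the right leg (box y = -24 mm).
- hook_grip (a point): Middle of the red, black-ribbed handle (72 x 24 x 26 mm) of the loose snap hook, 13 mm above its underside. Hook about 145 mm long, 52 wide, 0.17 kg, lies flat. x points along the handle to the mouth (at the start roughly towards the robot), y across it, z up. Ahead of the handle: a 52 mm wide crosspiece 33 to 46 mm from this point, then two arms to about 108 mm.
- mouth (a point): Where a leg should enter the hook: on the shut gate's centre line, 96 mm ahead of hook_grip, 3 mm to the -y (nose) side of the mid line, 10 mm above the underside; axes as hook_grip. A leg within 4 mm either side passes; further to +y it jams at the gate's hinge. The gate springs shut when the leg is 35 mm deeper (-x) than this point; the crosspiece stops the leg at 45 mm.
- hook: The snap hook as a whole, axes as hook_grip; origin on the underside, 34 mm ahead of hook_grip and 62 mm behind the gate. Arms 10 mm wide, 4 to 16 mm above the underside, 31 mm apart. To lock it: hook on the lid on the hinge side of the eye, mouth to the box's front, then drawn along box x to the front, so that one arm goes through the eye and one passes outside it.
- gate (a joint): The brass gate across the hook's mouth, 31 mm long and 8 mm thick, hinged on the +y arm. 0 = shut; it swings only inwards (to 1.4 rad) and springs back. It takes about 5 N to push in at the middle, and must swing about 1.2 rad to let a leg pass.
- curd_wheel: Bystander: pressed curd disc, 112 mm across and 35 mm high, origin under its centre.
- ink_bottle: Bystander: small ink bottle with a black cap, 33 mm across, 62 mm high, origin under its centre.
- tape: Bystander: the brown tape roll nearest the box, lying flat, 96 mm across, 48 mm high, origin under its centre.

How it is judged:
By the outcome, as a careful person would: the job done as asked, in the order asked, and still so for the second after the job is handed in, with the robot touching nothing.
It also fails if it takes over 72 s, if anything falls off the work surface, if the arm or the gripper's body presses on something with over 40 N, if the wrist force passes 120 N, or if a joint passes its speed limit or range.

### The arm

A 7-joint arm with a two-finger parallel gripper is mounted at the origin on a cart in front of the work surface, level with it; the furniture and walls round the work are solid. World frame = base frame: x ahead of the robot, y to its left, z up, the work surface at z = 0. Lengths are in mm, angles in rad, forces in N, time in s.
With the tool pointing down it reaches from about 400 to 900 mm from the base axis. Payload 5.6 kg.
Tool frame: the origin (TCP) lies midway between the tips of the shut fingers; the grasp point (between the pads) lies 19 mm behind it; x points along the fingers, y is the direction in which the jaws open and shut, and the axes are right-handed (so a half turn about x gives the same grasp; the last joint's range is limited). The gripper opens to 92 mm and grips with 3 to 60 N. Pads are 20 mm wide; open, the fingers measure 128 mm over their backs; the gripper's body (75 mm by 189 mm) begins 69 mm behind the grasp point.
Start: joints at [-1.368, 0.468, -0.012, 1.603, 0.006, 1.071, -0.056], TCP at [158.208, 630.46, 214.592] pointing down, gripper open.
Joint ranges: [-2.53, 2.53], [-0.31, 2.02], [-1.57, 1.55], [0.28, 2.44], [-1.29, 4.43], [0.15, 1.84], [-2.92, 2.92]. Speed limits (rad/s): [2.57, 2.57, 3.14, 3.14, 3.14, 3.14, 3.14].

### API

Orientations are given as a rotation vector (axis times angle).
In Python, from cell import robot, grip, kin, viewer gives the robot as it stands. Calls block until the motion is done:
- robot.movep(position, orientation): joint-space move of the TCP to a pose.
- robot.servo_line(position, feed=150, rotation=None): straight line of the TCP; rotation=None keeps the orientation; feed is the mean speed in mm/s.
- robot.goto_joints(angles): joint-space move.
- grip(opening, newtons=None): opening from 0.0 (shut) to 1.0 (fully open); newtons is the grip in N (None keeps the last); returns when the fingers have stopped.
- robot.hold(seconds).
- kin.ik(position, orientation): joint angles nearest the present ones, or None.
- robot.observe(): the state.
- viewer.read_camera(name): name is "side" or "top" or "wrist"; returns the picture (480x640x3 uint8, red, green, blue); there is no depth.
- viewer.camera_info(name): a dict with "camera_matrix" (3x3 intrinsics, pixels), "R" (3x3) and "t" (3): a world point X has camera coordinates R X + t. Camera axes: x right, y down, z forward; pixel columns grow to the right and rows downward; lengths in mm; the calibration is good to about 2 mm. The wrist camera is an equidistant fisheye: a pixel r from the principal point sees the ray r / f radians off the axis. A picture is of the moment at which its call begins: read the wrist's pose just before it. camera_info takes no time and is no camera call; for the wrist camera it gives the pose at the moment of the call.
A pose or a line that the arm cannot do raises robot.IKError and nothing moves.
- robot.job_done(): hands the job in, once; it reports no verdict.
Trained networks look in the newest picture that a camera, given by its name, has taken for a name from the list of things; names that differ only in an ending like _2 or _b are one class to them, and where a whole thing is asked for, a point or a joint stands for the part that bears it (a point fixed in the world has none). Each returns a list of dicts, best first, with "confidence" (0 to 1); they miss things now and then, are a little off and sometimes report something else, mostly with a low value. They report only what shows in the picture. A call takes as long as a camera call.
- viewer.silhouettes(name, camera): "mask" (480x640 bool, what is visible of it).
- viewer.pinpoint(name, camera): "at" ([x, y, z] in mm, in the coordinates of the camera as it stood for that picture, good to about 4 mm: a listed point, or the origin of a listed thing).
The state is a dict: "t": time; "joints": joint angles; "joint_velocities": joint speeds; "joint_torque": joint torques, N m; "tcp_pos": TCP position; "tcp_rot": TCP orientation; "contact_force": force on the tool from outside, world axes, zero at the start; "wrist_torque": the same for the moment, N m; "grip_width": opening from 0.0 (shut) to 1.0 (fully open).
Only numpy, scipy, OpenCV 4.12 (cv2) and the standard library are available. Lean on these libraries where they do the work, as an engineer would, in place of code of your own. Each camera call takes 0.05 s, during which the arm holds its last target. There are 200 camera calls.

## Working session

There is one attempt and no reset: what is moved stays moved. The work goes in short steps, each a Python script; the robot and the scene stay as the last script left them, time stands still between calls to the robot, and variables do not carry over. Pictures are saved under pics/ and viewed, about 8 in all and at most 12, crops included, and the job is handed in when it is done.

```bash
ls; mkdir -p pics
cat > h.py <<'E'
import numpy as np, cv2
from scipy.spatial.transform import Rotation as Rn
from cell import robot, grip, kin, viewer
def pin(name,cam,n=2):
    i=viewer.camera_info(cam);R=np.array(i["R"]);t=np.array(i["t"])
    return [(round(d["confidence"],2),np.round(R.T@(np.array(d["at"])-t),1)) for d in viewer.pinpoint(name,cam)[:n]]
def save(cam,f):
    im=viewer.read_camera(cam);cv2.imwrite(f"pics/{f}.png",im[:,:,::-1]);return im
def rot(yaw,tilt=0):
    # tool x down, tool y (jaw dir) at world angle yaw
    y=np.array([np.cos(yaw),np.sin(yaw),0]);x=np.array([0,0,-1.]);z=np.cross(x,y)
    return Rn.from_matrix(np.c_[x,y,z]).as_rotvec()
E
python3 - <<'E'
from h import *
ims=[save(c,c+"0") for c in("side","top","wrist")]
cv2.imwrite("pics/st.png",np.vstack([cv2.resize(np.hstack([ims[0],ims[1]])[:,:,::-1],(800,300)),]))
for n in["box","eye","leg_left","leg_right","lid_press","lid","hook_grip","mouth","hook","curd_wheel","ink_bottle","tape"]:
    for c in("side","top"): print(n,c,pin(n,c))
o=robot.observe();print(o["t"],o["tcp_pos"],o["tcp_rot"],o["contact_force"],o["grip_width"])
E
```

```text
pics
box side [(0.67, array([448.9,  44.9,   1.1]))]
box top [(0.95, array([442.5,  44. ,  -1.4]))]
eye side [(0.9, array([397.7,  44.5,  87.5]))]
eye top [(0.56, array([395.1,  44.9,  88.7])), (0.37, array([513.9, 295.5,   1.8]))]
leg_left side [(0.58, array([397.7,  72.3,  89.2]))]
leg_left top [(0.88, array([397.,  72.,  85.]))]
leg_right side [(0.87, array([393.9,  21.9,  85.3]))]
leg_right top [(0.85, array([394.2,  22.6,  83.2]))]
lid_press side []
lid_press top [(0.84, array([447. ,  43.3, 120.9]))]Traceback (most recent call last):
  File "<stdin>", line 5, in <module>
  File "h.py", line 6, in pin
    return [(round(d["confidence"],2),np.round(R.T@(np.array(d["at"])-t),1)) for d in viewer.pinpoint(name,cam)[:n]]
                                                                                      ~~~~~~~~~~~~~~~^^^^^^^^^^
ValueError: it knows: box, curd_wheel, eye, hook, hook_grip, ink_bottle, leg_left, leg_right, lid_press, mouth, tape
```

Run:
```python
from h import *
for n in["lid_press","hook_grip","mouth","hook","curd_wheel","ink_bottle","tape"]:
    for c in("side","top"): print(n,c,pin(n,c))
o=robot.observe();print(o["t"],o["tcp_pos"],o["tcp_rot"],o["contact_force"],o["grip_width"])
```

```text
lid_press side []
lid_press top [(0.84, array([447. ,  43.3, 120.9]))]
hook_grip side [(0.64, array([ 469.2, -290.3,   12.6]))]
hook_grip top [(0.77, array([ 469.7, -293.3,   15.9]))]
mouth side [(0.62, array([ 383. , -251. ,    8.4]))]
mouth top [(0.75, array([ 381.7, -248.7,   13.2]))]
hook side [(0.8, array([ 433.3, -272.2,   -4. ])), (0.16, array([451.5,  45.7,   1.3]))]
hook top [(0.78, array([ 4.369e+02, -2.772e+02,  2.000e-01]))]
curd_wheel side [(0.59, array([ 3.892e+02, -5.178e+02,  1.000e-01]))]
curd_wheel top [(0.93, array([ 389.5, -520.9,   -1.7])), (0.19, array([ 5.587e+02, -1.666e+02,  1.000e-01]))]
ink_bottle side [(0.93, array([ 5.594e+02, -1.695e+02, -3.000e-01]))]
ink_bottle top [(0.52, array([ 560.2, -163.6,    1.3])), (0.23, array([446.4,  42.9,  -2.2]))]
tape side [(0.72, array([518.6, 293.7,   0.8]))]
tape top [(0.84, array([5.151e+02, 2.950e+02, 1.000e-01])), (0.52, array([ 469.9, -290.5,   15. ]))]
1.35 [158.22219722 630.4599077  214.57882501] [ 0.19300278  1.56210812 -0.19299687] [-0.06532772 -0.08510513 -0.0668622 ] 1.0015980479700224
```

View pics/side0.png

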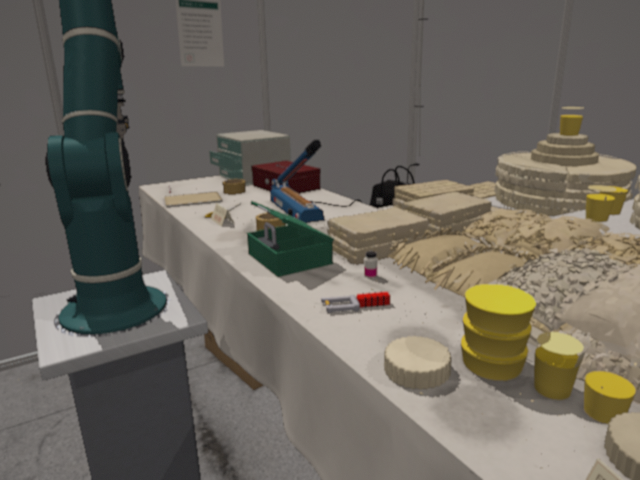

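View pics/top0.png

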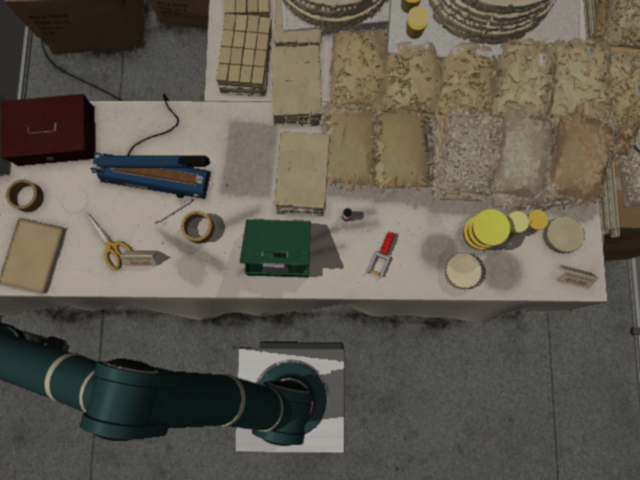

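Run:
```python
from h import *
j0=np.array(robot.observe()["joints"])
for y in(1.57,-1.57,1.15,1.15-3.1416): print(y,[ (None if (q:=kin.ik(p,rot(y))) is None else np.round(q,2)) for p in([430,45,330],[445,45,250],[470,-292,250],[470,-292,5],[520,70,80])])
print(np.round(Rn.from_rotvec(robot.observe()["tcp_rot"]).as_matrix(),2))
```

```text
1.57 [array([-0.75, -0.06,  0.55,  1.98,  0.03,  1.21,  1.36]), array([-0.67,  0.06,  0.53,  2.06, -0.04,  1.02,  1.44]), array([-0.28,  0.37,  0.99,  1.85, -0.35,  1.11,  2.41]), array([ 0.13,  0.65,  0.47,  1.99, -0.49,  0.61,  2.5 ]), array([-0.42,  0.45,  0.28,  2.03, -0.19,  0.69,  1.55])]
-1.57 [array([-0.92, -0.08,  0.72,  1.99,  0.06,  1.21, -1.8 ]), array([-0.92,  0.06,  0.79,  2.07, -0.05,  1.02, -1.67]), array([-0.38,  0.45,  1.16,  1.85, -0.45,  1.14, -0.63]), array([ 0.05,  0.68,  0.58,  1.99, -0.61,  0.65, -0.54]), array([-0.79,  0.54,  0.75,  2.05, -0.54,  0.76, -1.27])]
1.15 [array([-0.76, -0.06,  0.56,  1.98,  0.04,  1.21,  0.94]), array([-0.7 ,  0.06,  0.56,  2.06, -0.04,  1.02,  1.03]), array([-0.36,  0.42,  1.11,  1.85, -0.42,  1.13,  2.06]), array([ 0.23,  0.63,  0.34,  1.98, -0.36,  0.59,  1.96]), array([-0.48,  0.46,  0.34,  2.03, -0.24,  0.69,  1.17])]
-1.9916 [array([ 0.28,  0.  , -0.46,  1.93,  0.  ,  1.21, -2.17]), array([-1.45,  0.17,  1.43,  2.09, -0.19,  1.04, -1.91]), array([-0.37,  0.43,  1.13,  1.85, -0.43,  1.13, -1.07]), array([-0.29,  0.96,  1.11,  2.01, -1.11,  0.96, -0.56]), array([-1.11,  0.93,  1.34,  2.06, -1.06,  1.11, -1.24])]
[[ 0.    0.24  0.97]
 [-0.    0.97 -0.24]
 [-1.    0.    0.  ]]
```

Run:
```python
from h import *
robot.movep([430,45,300],rot(1.57)); grip(0,20)
save("wrist","w1")
for n in["box","eye","leg_left","leg_right","lid_press"]: print(n,pin(n,"wrist"))
o=robot.observe();print(o["t"],o["tcp_pos"],o["contact_force"],np.round(o["joints"],2))
```

```text
box [(0.87, array([445.5,  44.4,  -0.8]))]
eye []
leg_left [(0.58, array([394.7,  68.4,  82.4]))]
leg_right [(0.87, array([398.8,  23.2,  85.1]))]
lid_press [(0.68, array([439.4,  39.8, 116.1]))]
5.3167 [430.0017812   45.01719247 300.00059861] [-0.86083016 -1.19274922 -0.12505253] [-0.73 -0.03  0.54  2.03  0.02  1.14  1.38]
```

View pics/w1.png

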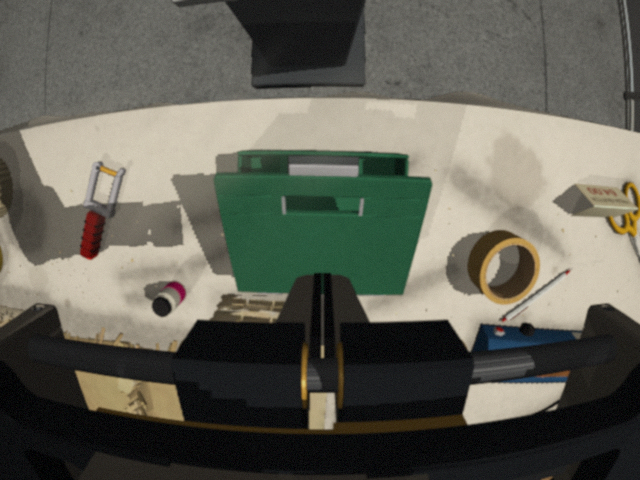

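Run:
```python
from h import *
robot.movep([428,44,150],rot(1.57))
z=150
while z>70:
    z-=6 if z>84 else 2
    robot.servo_line([428,44,z],feed=40)
    f=robot.observe()["contact_force"]
    if z<=100 or abs(f[2])>8: print(z,np.round(f,1))
    if f[2]>14 or (z<=80 and f[2]>9): break
robot.servo_line([428,44,200],feed=150)
robot.movep([430,45,330],rot(1.57))
save("wrist","w2");save("side","s2")
for n in["box","eye","leg_left","leg_right","lid_press"]: print(n,pin(n,"wrist"),pin(n,"side"))
o=robot.observe();print(o["t"],o["tcp_pos"])
```

```text
96 [-0.4 -0.2 -0.5]
90 [-0.6  0.2  0.2]
84 [ 0.2  0.5 -0.1]
82 [-0.8  0.5  0.2]
80 [ 0.4  0.7 -0. ]
78 [-0.2 -0.6 -0.4]
76 [ 0.6 -0.5 -0. ]
74 [-0.2 -0.3 -0.1]
72 [-1.9  0.1  6.9]
70 [-9.  -2.5 35.9]
box [(0.98, array([446.3,  38.8,  -2.3]))] [(0.56, array([4.502e+02, 4.560e+01, 3.000e-01]))]
eye [(0.84, array([391.5,  49.8,  84.2]))] [(0.33, array([426.1,  44.3,  70. ]))]
leg_left [(0.67, array([392.9,  68.2,  82.6]))] [(0.56, array([396.1,  71.5,  91. ])), (0.2, array([518.6, 293.1,   0.9]))]
leg_right [(0.7, array([396.1,  22. ,  82.9])), (0.49, array([514.5, 295.2,  -0. ]))] [(0.68, array([391.4,  22.9,  85. ]))]
lid_press [(0.81, array([422.6,  40.7,  69.3]))] [(0.85, array([425.1,  43.1,  71. ]))]
13.2167 [429.98981371  44.94723081 329.885864  ]
```

Run:
```python
import cv2
im=cv2.imread("pics/w2.png");s=cv2.imread("pics/s2.png")
a=cv2.resize(im[130:320,200:450],(790,600),interpolation=cv2.INTER_CUBIC)
cv2.imwrite("pics/w2c.png",a)
from h import *
i=viewer.camera_info("wrist");print(i)
```

```text
{'camera_matrix': array([[371.64829954,   0.        , 322.03596467],
       [  0.        , 371.64829954, 239.46374318],
       [  0.        ,   0.        ,   1.        ]]), 'R': array([[ 6.14150004e-04,  9.99999810e-01, -5.11919536e-05],
       [ 9.66860953e-01, -5.80728316e-04,  2.55302879e-01],
       [ 2.55302801e-01, -2.06289765e-04, -9.66861126e-01]]), 't': array([ -46.28013245, -473.74106254,  391.6753606 ])}
```

View pics/w2c.png

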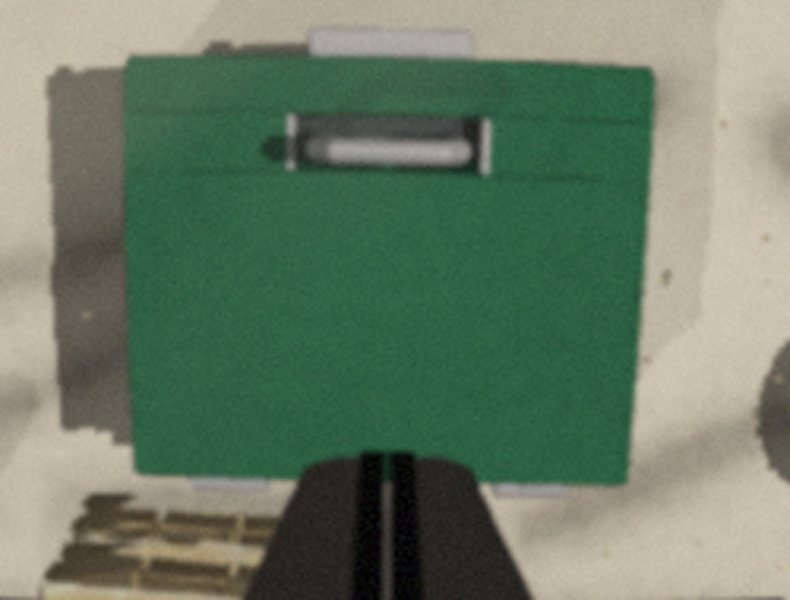

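```bash
cat >> h.py <<'E'
def ray(i,uv,z):
    K=np.array(i["camera_matrix"]);R=np.array(i["R"]);t=np.array(i["t"])
    d=(np.array(uv)-K[:2,2])/K[0,0];r=np.hypot(*d)
    v=R.T@np.array([*(d/r*np.sin(r)),np.cos(r)]);c=-R.T@t
    return c+v*(z-c[2])/v[2]
E
python3 - <<'E'
from h import *
i=viewer.camera_info("wrist")
P=lambda x,y,z:np.round(ray(i,(200+x/3.16-.3,130+y/3.158-.3),z),1)
c=[P(128,58,72),P(653,68,72),P(627,485,72),P(136,472,72)]
print(*c);print("bar",P(305,150,104),P(470,150,104))
print("lip",P(310,42,70),P(472,46,70))
f=c[1]-c[0];r=c[2]-c[3];print(np.linalg.norm(f),np.linalg.norm(r),-np.arctan2(f[0],f[1]),-np.arctan2(r[0],r[1]),np.linalg.norm(c[0]-c[3]))
E
```

```text
[361.5 -48.6  72. ] [365.3 143.8  72. ] [527.8 141.2  72. ] [522.2 -53.1  72. ]
bar [393.9  18.5 104. ] [393.9  74.2 104. ]
lip [357.3  18.3  70. ] [358.8  77.   70. ]
192.43752232867686 194.38068319665922 -0.01974795223722019 -0.028813433769857632 160.7629932540447
```

Run:
```python
from h import *
robot.movep([480,-280,260],rot(1.15)); grip(1.0)
save("wrist","w3")
for n in["hook_grip","mouth","hook"]: print(n,pin(n,"wrist"))
i=viewer.camera_info("wrist")
for n in["hook"]:
    m=viewer.silhouettes(n,"wrist")[0]["mask"]; v,u=np.nonzero(m); print(m.sum(),u.min(),u.max(),v.min(),v.max())
np.savez("w3.npz",R=i["R"],t=i["t"],K=i["camera_matrix"])
im=cv2.imread("pics/w3.png");u0,v0=max(u.min()-25,0),max(v.min()-25,0)
c=im[v0:v.max()+25,u0:u.max()+25];s=min(800/c.shape[1],600/c.shape[0]);print("crop",u0,v0,s)
cv2.imwrite("pics/w3c.png",cv2.resize(c,None,fx=s,fy=s,interpolation=cv2.INTER_CUBIC))
o=robot.observe();print(o["t"],o["tcp_pos"],o["grip_width"])
```

```text
hook_grip [(0.79, array([ 465.5, -284.9,   12.6]))]
mouth [(0.76, array([ 381.6, -247.1,   11.8]))]
hook [(0.96, array([ 4.407e+02, -2.738e+02,  2.000e-01]))]
2966 285 332 107 236
crop 260 82 3.35195530726257
16.1083 [ 479.98157355 -279.99488618  259.99913919] 1.0043065030133722
```

View pics/w3c.png

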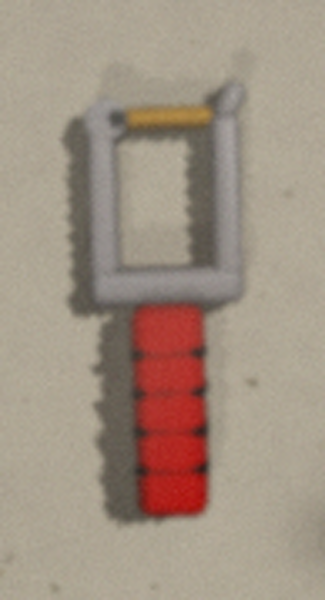

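Run:
```python
from h import *
d=np.load("w3.npz");i=dict(R=d["R"],t=d["t"],camera_matrix=d["K"])
s=3.352
P=lambda x,y,z:ray(i,(260+x/s-.35,82+y/s-.35),z)
a=(P(134,308,26)+P(204,307,26))/2;b=(P(139,513,26)+P(208,512,26))/2
h=a-b;print("handle",a,b,np.linalg.norm(h),np.degrees(np.arctan2(h[1],h[0])),"mid",(a+b)/2)
wl=P(135,410,20);wr=P(206,410,20);print("width",np.linalg.norm(wl-wr))
g=P(168,116,14);print("gate",g)
c1=(P(96,287,16)+P(243,283,16))/2;print("cross",c1, np.linalg.norm(P(96,287,16)-P(243,283,16)))
l=P(91,135,12)-P(95,295,12);r=P(237,120,12)-P(243,288,12)
for q in(l,r,g-(a+b)/2,c1-(a+b)/2):print(np.degrees(np.arctan2(q[1],q[0])),np.linalg.norm(q))
```

```text
handle [ 438.73657236 -274.75239056   26.        ] [ 501.64914621 -301.70769941   26.        ] 68.44399625324004 156.80696695273696 mid [ 470.19285929 -288.23004498   26.        ]
width 23.656774349224655
gate [ 380.94943927 -249.47578652   14.        ]
cross [ 432.48146442 -272.12838406   16.        ] 48.72353614777068
156.84986601302862 53.90423377590564
158.0465505300616 56.462982156709245
156.52694016250905 98.03203846209078
156.8789373991574 42.20678603486306
```

```bash
cat >> h.py <<'E'
O=np.array([446.2,45.6]);YB=-0.023
def B(x,y,z):
    c,s=np.cos(YB),np.sin(YB);return [O[0]+c*x-s*y,O[1]+s*x+c*y,z]
RB=rot(np.pi/2+YB)
E
python3 - <<'E'
from h import *
r=rot(1.168)
robot.movep([469.8,-288.5,110],r)
robot.servo_line([469.8,-288.5,4],feed=100)
print(np.round(robot.observe()["contact_force"],1))
grip(0.0,45); o=robot.observe(); print("w",o["grip_width"]*92,np.round(o["contact_force"],1))
robot.servo_line([469.8,-288.5,200],feed=150)
robot.movep(B(80,21,200),RB)
save("wrist","w4");i=viewer.camera_info("wrist")
for n in["hook_grip","mouth","leg_left","leg_right","eye"]: print(n,pin(n,"wrist"))
o=robot.observe();print(o["t"],o["tcp_pos"],o["grip_width"]*92,np.round(o["contact_force"],1))
cv2.imwrite("pics/w4c.png",cv2.resize(cv2.imread("pics/w4.png")[60:330,180:500],None,fx=2.2,fy=2.2,interpolation=cv2.INTER_CUBIC))
np.savez("w4.npz",R=i["R"],t=i["t"],K=i["camera_matrix"])
E
```

```text
[0.9 0.2 0.2]
w 23.72795457586375 [-0.1 -0.8 -0.5]
hook_grip [(0.59, array([523.4,  65.5, 203.3]))]
mouth [(0.89, array([428.7,  70.7, 208.1]))]
leg_left [(0.75, array([ 560.5, -161.8,    1.7])), (0.72, array([395.6,  70.1,  81.8]))]
leg_right [(0.91, array([398.9,  23.8,  82.6])), (0.54, array([429.6,  69.9, 208.8]))]
eye [(0.89, array([392.9,  49.6,  87.9]))]
22.1 [526.75425009  63.89046406 200.04938977] 23.881333979492823 [-0.3 -0.6 -2.1]
```

View pics/w4c.png

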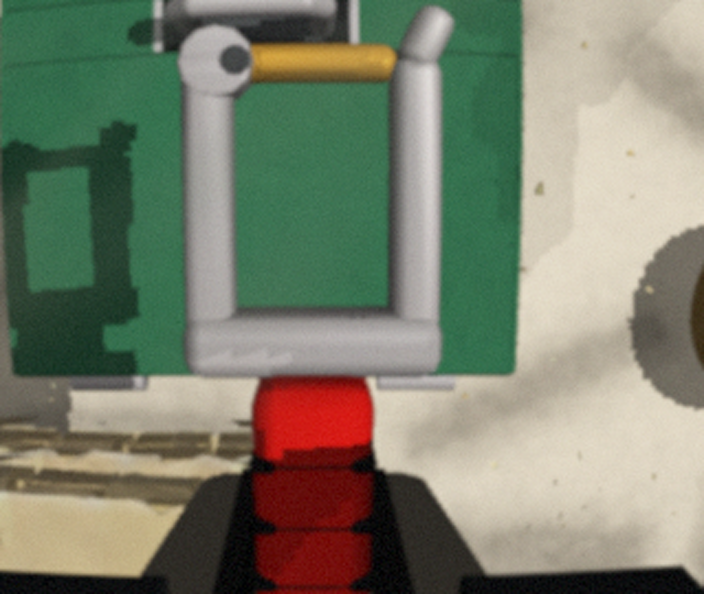

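Run:
```python
from h import *
F=lambda:np.round(robot.observe()["contact_force"],1)
robot.servo_line(B(78,21,200),feed=100)
robot.servo_line(B(78,21,84),feed=120); print(F())
z=84
while z>75:
    z-=1; robot.servo_line(B(78,21,z),feed=20); f=F(); print(z,f)
    if f[2]>1.5: break
save("wrist","w5"); o=robot.observe();print(o["t"])
for n in["mouth","leg_left","leg_right"]: print(n,pin(n,"wrist"))
cv2.imwrite("pics/w5c.png",cv2.resize(cv2.imread("pics/w5.png")[0:330,180:500],None,fx=1.8,fy=1.8,interpolation=cv2.INTER_CUBIC))
```

```text
[-0.5 -0.3 -1.5]
83 [ 0.2 -0.6 -1.5]
82 [-0.1 -0.7 -1.6]
81 [ 0.7  0.4 -1.5]
80 [-0.4 -0.1 -1.2]
79 [-0.2  1.3 -2.1]
78 [-0.1 -0.9 -2.3]
77 [ 0.7  0.6 -1.7]
76 [ 0.2 -0.1 -2.1]
75 [-2.7 -0.7  9.2]
25.7667
mouth [(0.6, array([429.3,  72.7,  84. ]))]
leg_left [(0.65, array([397.8,  69.9,  84.3]))]
leg_right [(0.62, array([397.4,  23. ,  84.5]))]
```

View pics/w5c.png

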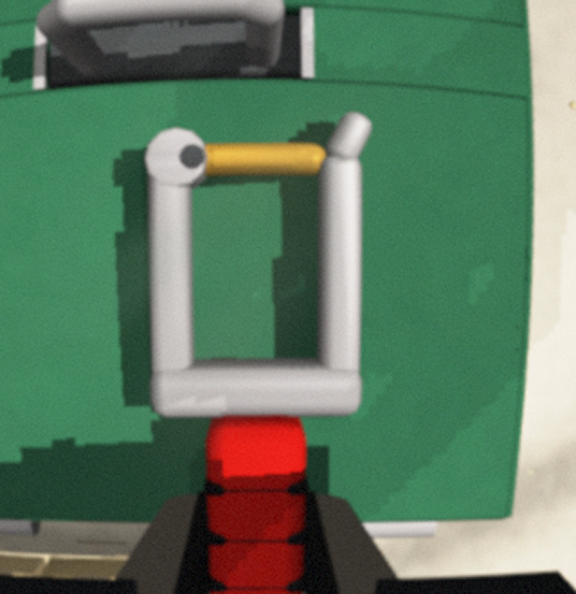

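Run:
```python
from h import *
F=lambda:np.round(robot.observe()["contact_force"],1)
robot.servo_line(B(78,21,75.8),feed=20)
for x in list(range(72,48,-6))+list(range(48,2,-3))+[2]:
    robot.servo_line(B(x,21,75.8),feed=50); f=F(); print(x,f)
    if np.linalg.norm(f)>35: print("STOP");break
save("wrist","w6");o=robot.observe();print(o["t"],o["tcp_pos"],o["grip_width"]*92)
for n in["mouth","leg_left","leg_right"]: print(n,pin(n,"wrist"))
cv2.imwrite("pics/w6c.png",cv2.resize(cv2.imread("pics/w6.png")[0:330,180:500],None,fx=1.8,fy=1.8,interpolation=cv2.INTER_CUBIC))
```

```text
72 [ 0.8 -0.7  1.8]
66 [-0.7 -0.2  3.7]
60 [ 0.5 -0.5  5. ]
54 [ 0.7 -0.1  4.3]
48 [ 4.8 -2.5  0.5]
45 [ 4.8 -0.8  1. ]
42 [ 5.8 -1.3  1.9]
39 [ 6.6 -1.8 -0.5]
36 [ 6.6 -2.6  0.1]
33 [ 5.2 -4.1  0.8]
30 [ 5.5 -4.6  2. ]
27 [ 3.9 -5.8  2. ]
24 [ 3.7 -5.8  2.7]
21 [ 3.1 -4.8  4.2]
18 [-0.1 -6.7  8.6]
15 [ 0.3 -4.1  6.7]
12 [ 2.1 -2.5  5.5]
9 [ 2.6 -2.1  5.7]
6 [ 2.1 -1.7  5.6]
3 [ 2.9 -0.8  6. ]
2 [ 4.  -0.1  5.8]
31.55 [448.71011645  66.88865584  75.89453872] 23.19029350056952
mouth [(0.97, array([352.7,  74.7,  83.5]))]
leg_left [(0.79, array([395.1,  69.6,  82.2]))]
leg_right [(0.68, array([394.4,  21.7,  83.4]))]
```

View pics/w6c.png

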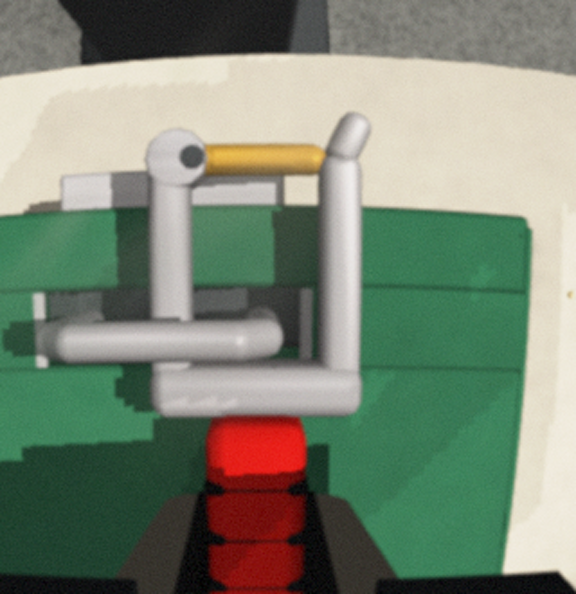

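Run:
```python
from h import *
grip(1.0); print(np.round(robot.observe()["contact_force"],1))
p=robot.observe()["tcp_pos"]
robot.servo_line([p[0],p[1],130],feed=80); robot.servo_line([p[0],p[1],260],feed=150)
robot.movep([p[0]+40,p[1],330],RB)
robot.hold(0.5)
save("wrist","w7");save("side","s7");save("top","t7")
for n in["mouth","hook_grip","hook","lid_press","leg_left"]: print(n,pin(n,"wrist",1),pin(n,"side",1))
for n in["curd_wheel","ink_bottle","tape"]:print(n,pin(n,"side",1),pin(n,"top",1))
a=cv2.resize(cv2.imread("pics/w7.png")[110:300,220:430],(440,400),interpolation=cv2.INTER_CUBIC)
b=cv2.resize(cv2.imread("pics/s7.png")[190:310,230:338],(360,400),interpolation=cv2.INTER_CUBIC)
cv2.imwrite("pics/f.png",np.hstack([a,b]));print(robot.observe()["t"],robot.observe()["contact_force"])
```

```text
[-0.3  0.4  1.2]
mouth [(0.56, array([351.6,  73. ,  84.1]))] [(0.96, array([358.3,  73. ,  82.4]))]
hook_grip [(0.81, array([445.5,  72.2,  81.8]))] [(0.75, array([443.8,  68. ,  86.9]))]
hook [(0.93, array([412.9,  69.3,  70.9]))] [(0.91, array([410.2,  69.3,  69.6]))]
lid_press [(0.69, array([421.8,  41.6,  70.9]))] [(0.83, array([426. ,  43.2,  72.4]))]
leg_left [(0.93, array([395.5,  69.9,  82.4]))] [(0.92, array([399.2,  73.1,  89.7]))]
curd_wheel [(0.77, array([ 390. , -517.1,    0.7]))] [(0.83, array([ 387.8, -522.7,   -1.4]))]
ink_bottle [(0.82, array([ 559.1, -171.5,    1.1]))] [(0.69, array([ 558.4, -164.6,    2.6]))]
tape [(0.77, array([518.1, 297. ,   2. ]))] [(0.85, array([514.8, 293. ,   1.3]))]
36.4917 [0.43543796 0.41867356 0.08586089]
```

View pics/f.png

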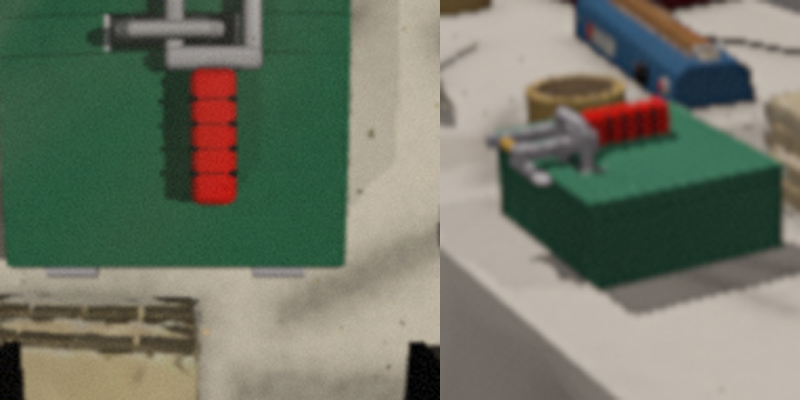

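```bash
python3 -c "
import cv2
cv2.imwrite('pics/f2.png',cv2.resize(cv2.imread('pics/w7.png')[50:240,220:430],(663,600),interpolation=cv2.INTER_CUBIC))"
```

```text
(no output)
```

View pics/f2.png

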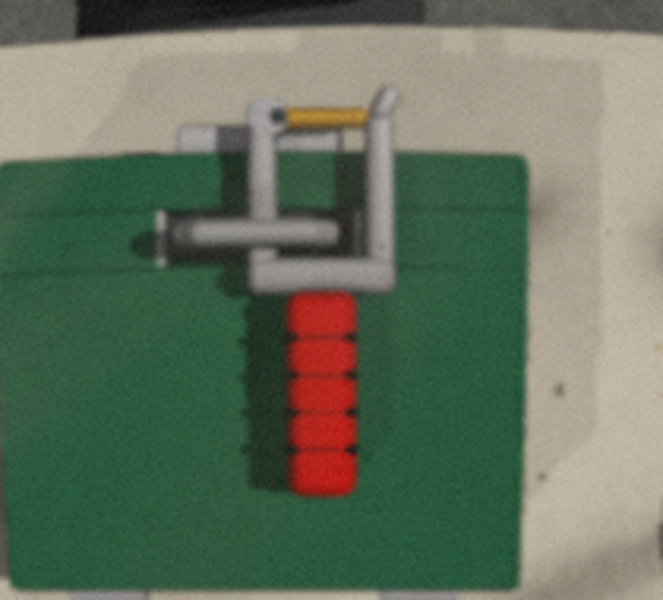

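The gate is shut from (275,115) to (368,118), with the left leg at about (330,232) enclosed between the arms. The lid is shut and the hook lies flat on it, so I'm handing in.

```bash
python3 -c "
from h import *
robot.job_done();print(robot.observe()['t'])"
```

```text
the job is handed in; nothing more can be done
the job is handed in; nothing more can be done
```

The job is done and handed in. I pressed the lid shut so the eye came up through the slot. Then I took the hook by its red handle, set it on the lid behind the eye and drew it forward. The left leg passed the gate, and I released the hook and backed the arm off.

**Final position:** the last pictures show the lid shut (lid_press found at z of about 71–72 mm). The hook lies flat with its underside at about 70–71 mm. The left leg is about 42 mm past the gate, and the gate has closed behind it.

**Forces and time:** the pull on the gate peaked at about 7 N. The highest reading was 36 N (37 N with its sideways parts), from the closed fingertips, at the end of pressing the lid. My last clock reading was 36.5 s, just before handing in.

**Bystanders:** the curd wheel, ink bottle and tape roll came out within about 3 mm of their starting estimates, which is within the networks' error.

**Disagreements:** the side and wrist cameras differed by up to 7 mm on some points (mouth x 358 against 352, left leg z 90 against 82). The side camera's eye estimate after the lid was shut was wrong, with low confidence, and I ignored it. No check failed.

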